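# Show the next repotting to the lesson camera

## Task

Record a short repotting tip: press the large round button on the camera's control box all the way down and let it up again, then point from just above, a few centimetres off, at the tip of the tallest cactus and stay there for two seconds. Then point in the same way at the middle of the mouth of the widest empty pot on the board, stay two seconds, and finish the program still pointing there. Only point: touch none of the plants, pots or other things on the table, and leave the small button alone.

Things in the scene. Friction and masses are not known exactly. Their poses are not given: they have to be found in the camera images.
- rec_button (a joint): travel of the LARGE round push button of the camera's control box, m: 0 released, 0.007 fully down (springs back; 5 N fully down). It starts the recording once it is pressed nearly all the way
- rec_button_top (a point): centre of the top face of the large round black button (34 mm diameter); it is pressed straight down
- pause_button (a joint): travel of the SMALL round push button on the same box, m: 0 released, 0.005 fully down. Not to be pressed
- pause_button_top (a point): centre of the top face of the small round black button (16 mm diameter), 65 mm from the large one
- camera_box: grey control box of the lesson camera, 68 x 130 mm, 50 mm high, fixed to the table; origin at the centre of its underside. The large button is on its +y half, the small one on its -y half
- plant_tray: shallow black tray, 100 x 300 mm, 25 mm high, fixed; origin at the centre of its underside, y along its length. The three cacti stand in it in a row, 90 mm apart, in changing order
- cactus_tall: the tallest cactus: a slim ribbed column 32 mm thick on a loose round pot 64 mm wide and 60 mm high; 155 mm high in all; origin at the centre of the pot's underside, z up
- cactus_tall_top (a point): the very tip of the tallest cactus
- cactus_short: short column cactus, 34 mm thick, 105 mm high in all, same kind of loose pot, same origin
- cactus_ball: ball-shaped cactus, 52 mm thick, 103 mm high in all, same kind of loose pot, same origin
- pot_board: plywood board 135 x 400 mm, 12 mm thick, fixed; origin at the centre of its underside, y along its length. The three empty pots stand on it in a row, 130 mm apart, in changing order
- pot_wide: the widest and lowest empty terracotta pot: 120 mm across the mouth, 65 mm high, loose; origin at the centre of its underside, z up
- pot_wide_rim (a point): centre of the mouth of the widest pot, level with its rim
- pot_medium: medium empty terracotta pot: 92 mm across the mouth, 85 mm high, loose; same origin
- pot_slim: slim, tallest empty terracotta pot: 84 mm across the mouth, 110 mm high, loose; same origin
- trowel: hand trowel lying on the table, wooden handle, steel blade, about 270 mm long and 64 mm wide, 24 mm high; origin under the middle of its length; bystander
- beaker: clear plastic beaker, 72 mm wide, 100 mm high; origin at the centre of its underside; bystander
- dibber: wooden planting dibber standing on its handle, 34 mm wide, 115 mm high; origin at the centre of its underside; bystander
- feed_bottle: white closed bottle, 56 mm wide, 130 mm high; origin at the centre of its underside; bystander
There are look-alikes about, which are no part of the job. What is shaped like the pot_medium but purple or yellow is not meant. Leave any black look-alike of the pot_wide alone.

How it is judged:
By the outcome, as a careful person would: the job done as asked, in the order asked, and still so for the second after the job is handed in, with the robot touching nothing.
It also fails if it takes over 62 s, if anything falls off the work surface, if the arm or the gripper's body presses on something with over 40 N, if the wrist force passes 120 N, or if a joint passes its speed limit or range.

## Robot

A 6-joint arm with a two-finger parallel gripper is mounted at the origin on the work surface. World frame = base frame: x ahead of the robot, y to its left, z up, the work surface at z = 0. Lengths are in m, angles in rad, forces in N, time in s.
With the tool pointing down it reaches from about 0.2 to 0.875 m from the base axis. Payload 3.4 kg.
Tool frame: the origin (TCP) lies midway between the tips of the shut fingers; the grasp point (between the pads) lies 19 mm behind it; z points along the fingers, y is the direction in which the jaws open and shut (so a half turn about z gives the same grasp; the last joint's range is limited). The gripper opens to 94 mm and grips with 3 to 60 N. Pads are 16 mm wide; open, the fingers measure 119 mm over their backs; the gripper's body (75 mm by 177 mm) begins 78 mm behind the grasp point.
Start: joints at [-1.336, 0.276, 1.505, -0, 1.361, -0.121], TCP at [0.2, -0.539, 0.205] pointing down, gripper open.
Joint ranges: [-2.89, 2.89], [-0.75, 2.08], [0.22, 2.7], [-1.18, 4.32], [0.11, 2.71], [-2.7, 2.7]. Speed limits (rad/s): [2.57, 2.57, 3.14, 3.14, 3.14, 3.14].

## Interface

Orientations are given as a rotation vector (axis times angle).
In Python, from rig import status, get_image, bot gives the robot as it stands.
- The arm moves only by the tool apply_moves, never from a script. Its arguments are lists of equal length, an entry for each row: "delta_pos": the shift along the tool's x, y, z scaled (see below), a list of three; "turn": the turn, a rotation vector about the tool's x, y, z scaled (see below), a list of three; "claw": the closure, from 0 (fully open) to 1 (shut). A call has 1 to 12 rows; each row is the pose to reach, as a shift and turn from the pose commanded when the call began, along the tool's axes at that moment, turning the shorter way round; what a row does not reach only later rows make up. The controller multiplies each number of a shift by 200 mm and each number of a turn by 180 degrees. A row lasts 1/12 s, in which the tool goes at most 41.7 mm and 7.16 degrees, less where a joint would pass 70% of its speed; a pose out of reach is approached as far as the arm can. A call with a number of a shift or a turn outside -1 to 1 is refused whole. A call with a gripper value outside its range is refused whole. The fingers move at their own pace and stop on an object; "force" is the grip in N (left out, the last holds). Time passes only in rows, so rows that repeat a pose let the fingers close. It gives the time, the measured TCP pose, the force and the opening at its end, in the units of the state.
- status.get_obs(): the state, without advancing time (a new reading comes with each control period).
- get_image(name): name is "scene" or "top" or "wrist"; returns a dict with "pixels" (384x512x3 uint8, blue, green, red), "range_z" (384x512 float32, m along the optical axis (not along the pixel's ray), 0 where there is no reading), "fovy" (degrees; the focal length in pixels is half the picture's height over the tangent of half this angle, whatever the lens; pixels are square), "cx", "cy" (the principal point, pixels), "R" (3x3) and "t" (3): a world point X has camera coordinates R X + t. Camera axes: x right, y down, z forward; pixel columns grow to the right and rows downward; lengths in m; the calibration is good to about 2 mm. A picture is of the moment at which its call begins.
- bot.hand_in(): hands the job in, once; it reports no verdict.
The state is a dict: "clock": time; "q": joint angles; "dq": joint speeds; "effort": joint torques, N m; "ee_pos": TCP position; "eef_rot": TCP orientation; "force": force on the tool from outside, world axes, zero at the start; "ft_torque": the same for the moment, N m; "grip_width": finger opening in m.
Only numpy, scipy, OpenCV 4.12 (cv2) and the standard library are available. Lean on these libraries where they do the work, as an engineer would, in place of code of your own. Each camera call takes 0.05 s, during which the arm holds its last target. There are 200 camera calls.

## Working session

There is one attempt and no reset: what is moved stays moved. The work goes in short steps, Python scripts to look and compute and a tool call to move; the robot and the scene stay as the last step left them, time stands still between calls to the robot, and variables do not carry over. Pictures are saved under pics/ and viewed, about 8 in all and at most 12, crops included, and the job is handed in when it is done.

Besides the shell and the picture viewer there is one more tool, called as name(argument=value, ...), one argument or row to a line, values as JSON. apply_moves: Moves the arm, as the interface text tells. Shifts and turns lie within -1 to 1; 1 stands for 200 mm of shift or 180 degrees of turn. Its arguments: {"type":"object","properties":{"delta_pos":{"type":"array"},"turn":{"type":"array"},"claw":{"type":"array"},"force":{"type":"number"}},"required":["delta_pos","turn","claw"]}

```bash
ls; mkdir -p pics; cat > h.py <<'E'
import numpy as np, cv2
from rig import status, get_image, bot
def snap(name, tag):
    im=get_image(name); np.savez(f'pics/{tag}.npz',**im); cv2.imwrite(f'pics/{tag}.png',im['pixels']); return im
def load(tag): return dict(np.load(f'pics/{tag}.npz'))
def cloud(im):
    z=im['range_z']; h,w=z.shape; f=h/2/np.tan(np.radians(float(im['fovy']))/2)
    v,u=np.mgrid[:h,:w]; c=np.stack([(u-im['cx'])/f*z,(v-im['cy'])/f*z,z],-1)
    P=(c-im['t'])@im['R']; P[z<=0]=np.nan; return P
E
python3 - <<'E'
from h import *
a=snap('scene','s1');b=snap('top','t1')
cv2.imwrite('pics/both.png',np.vstack([cv2.resize(a['pixels'],(400,300)),cv2.resize(b['pixels'],(400,300))]))
print(status.get_obs())
for i in(a,b):print(i['fovy'],i['R'],i['t'])
E
```

```text
pics
{'clock': 0.1, 'q': array([-1.33598713e+00,  2.76537262e-01,  1.50594931e+00, -1.45456045e-05,
        1.36069565e+00, -1.21013173e-01]), 'dq': array([ 0.00072588, -0.00231819, -0.00160973, -0.0002018 ,  0.00108237,
       -0.00063085]), 'effort': array([ 1.35036084e-03, -4.05455589e+01, -2.37779170e+01,  7.03457231e-02,
        2.99092638e-02, -4.07780237e-05]), 'ee_pos': array([ 0.20017776, -0.53851789,  0.2047109 ]), 'eef_rot': array([-3.09044221e+00, -5.55704580e-01,  1.64213715e-04]), 'force': array([-0.18415955,  0.30913862,  0.41946892]), 'ft_torque': array([-0.05590847,  0.05109803,  0.0009123 ]), 'grip_width': 0.0940056993584458}
53.01758669674346 [[-0.15995022  0.98710431 -0.0064043 ]
 [ 0.55018687  0.08376179 -0.83082993]
 [-0.81957937 -0.13641499 -0.55648954]] [ 0.05502113 -0.17658645  1.5419721 ]
48.854602119768884 [[ 0.02826857 -0.99959411  0.00353502]
 [-0.98382324 -0.02844806 -0.17686872]
 [ 0.17689749  0.00152199 -0.9842281 ]] [0.02213782 0.51154998 1.48669234]
```

View pics/t1.png

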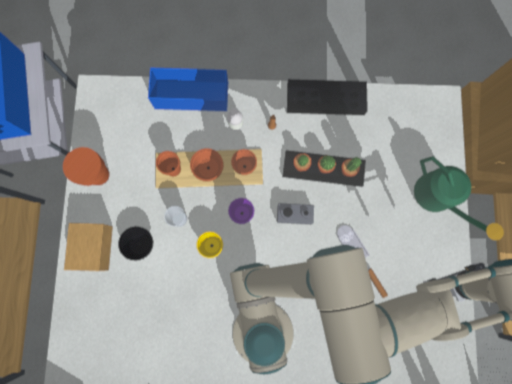

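View pics/s1.png

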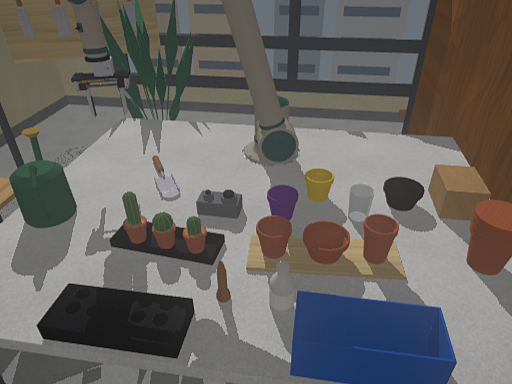

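The top view shows these candidates:

| Thing | Candidates (pixel) | Choice |
|---|---|---|
| Terracotta pots on the board | (168,163), (207,163), (244,161); black bowl look-alike (136,243); purple (241,210) and yellow (209,244) pots; loose big orange pot (86,166) | Widest: (207,163) |
| Cacti | (303,160), (327,163), (352,166) | Tallest: (352,166), which is the left one in the scene view at (131,195) |
| Buttons | large (288,212), small (305,212); black box at the rear (327,97) is not the control box | Large: (288,212) |

Next I measure these and check them in a close crop.

```bash
python3 - <<'E'
from h import *
a=load('s1');b=load('t1');A=cloud(a);B=cloud(b)
def pr(im,X):
    f=192/np.tan(np.radians(float(im['fovy']))/2);c=im['R']@X+im['t'];return np.round([c[0]/c[2]*f+im['cx'],c[1]/c[2]*f+im['cy']],1)
for n,P in(('scene',A),('top',B)):
    # camera box region: clusters by height
    print(n)
    x,y,z=P[...,0],P[...,1],P[...,2]
    def show(l,m):
        q=P[m]; 
        if len(q): print(l,len(q),'mean',q.mean(0).round(4),'med',np.median(q,0).round(4),'min',q.min(0).round(3),'max',q.max(0).round(3))
    C=(np.nanmedian(B[205:220,282:312].reshape(-1,3),0)); 
    near=(abs(x-C[0])<.06)&(abs(y-C[1])<.09)
    show('box top',near&(z>.04)&(z<.08))
    gray=(a if n=='scene' else b)['pixels'].max(-1)
    dark=near&(z>.045)&(z<.08)&(gray<70)
    k,lab,st,ce=cv2.connectedComponentsWithStats(dark.astype(np.uint8))
    for i in range(1,k):
        if st[i,4]>8: show('dark %s'%ce[i].round(1),lab==i)
    T=np.nanmedian(B[155:175,290:360].reshape(-1,3),0)
    nt=(abs(x-T[0])<.08)&(abs(y-T[1])<.17)
    show('cactus>0.13',nt&(z>.135)); show('cactus>.165',nt&(z>.165))
    W=np.nanmedian(B[155:172,200:215].reshape(-1,3),0)
    nw=(np.hypot(x-W[0],y-W[1])<.085)
    show('rim wide',nw&(z>.068)&(z<.085))
    q=P[nw&(z>.070)&(z<.085)][:,:2]
    (c,r)=cv2.minEnclosingCircle(q.astype(np.float32));print('circ',c,r)
print(pr(b,np.array([0,0,0.])))
c1=cv2.resize(b['pixels'][135:230,140:375],None,fx=3,fy=3,interpolation=cv2.INTER_CUBIC)
c2=cv2.resize(a['pixels'][170:280,95:410],(705,246),interpolation=cv2.INTER_CUBIC)
cv2.imwrite('pics/crop1.png',np.vstack([c1,c2]))
E
```

```text
scene
box top 658 mean [ 0.4359 -0.0992  0.0548] med [ 0.4376 -0.0976  0.0511] min [ 0.389 -0.168  0.04 ] max [ 0.461 -0.039  0.077]
dark [207.3 192. ] 20 mean [ 0.4275 -0.1383  0.0674] med [ 0.4281 -0.1381  0.0675] min [ 0.419 -0.146  0.061] max [ 0.434 -0.132  0.073]
dark [228.1 194.1] 79 mean [ 0.4326 -0.0721  0.0701] med [ 0.4338 -0.0717  0.0716] min [ 0.414 -0.088  0.061] max [ 0.446 -0.058  0.077]
cactus>0.13 146 mean [ 0.6018 -0.2962  0.1493] med [ 0.6037 -0.2949  0.1501] min [ 0.584 -0.316  0.135] max [ 0.614 -0.282  0.16 ]
rim wide 416 mean [0.5914 0.2206 0.0746] med [0.6008 0.221  0.0756] min [0.527 0.161 0.068] max [0.648 0.278 0.081]
circ (0.5879196524620056, 0.2193170189857483) 0.06115119531750679
top
box top 678 mean [ 0.4177 -0.1044  0.0542] med [ 0.4166 -0.104   0.0511] min [ 0.384 -0.169  0.04 ] max [ 0.455 -0.04   0.079]
cactus>0.13 77 mean [ 0.5881 -0.299   0.1525] med [ 0.587  -0.2988  0.1534] min [ 0.573 -0.314  0.135] max [ 0.605 -0.284  0.16 ]
rim wide 167 mean [0.5846 0.2207 0.0753] med [0.5874 0.2226 0.0756] min [0.524 0.162 0.068] max [0.641 0.279 0.082]
circ (0.5829207897186279, 0.22062067687511444) 0.06046412140130997
[262.8 332.5]
```

View pics/crop1.png

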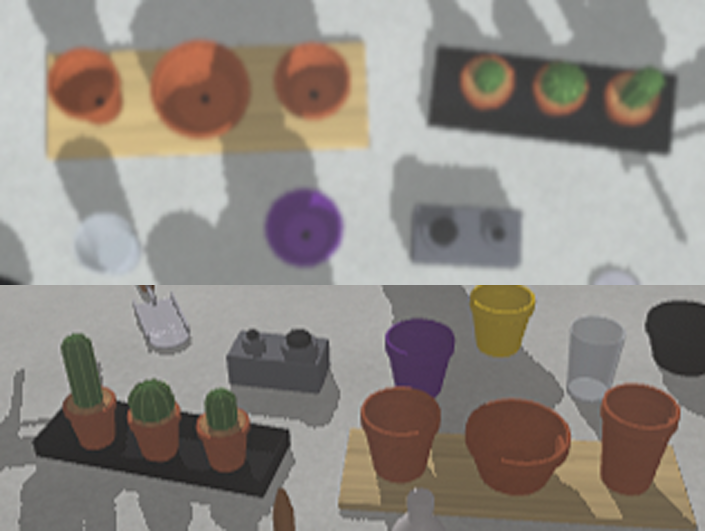

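Left to right in the top crop, the pots are slim, wide (clearly the largest, at about (200,88)) and medium. The tall cactus is the right-hand one, and the large button is the left one, on the +y half. All agree with the choices above. I'll refine the points now.

```bash
cat >> h.py <<'E'
from scipy.spatial.transform import Rotation as Ro
def go(X):
    s=status.get_obs(); R=Ro.from_rotvec(s['eef_rot']).as_matrix()
    d=R.T@(np.array(X)-s['ee_pos']); print('tcp',s['ee_pos'].round(4),'shift/0.2',(d/.2).round(3),'zax',R[:,2].round(4),'t',round(s['clock'],2),'w',round(s['grip_width'],4),'F',s['force'].round(2))
E
python3 - <<'E'
from h import *
for t in('s1','t1'):
    P=cloud(load(t));x,y,z=P[...,0],P[...,1],P[...,2]
    for l,c,lo,hi,r in(('big',(.42,-.072),.070,.09,.03),('small',(.42,-.137),.065,.09,.02),('tip',(.595,-.297),.153,.2,.03)):
        m=(np.hypot(x-c[0],y-c[1])<r)&(z>lo)&(z<hi);q=P[m]
        if len(q):print(t,l,len(q),q.mean(0).round(4),q.min(0).round(4),q.max(0).round(4))
go([.423,-.072,.16])
E
```

```text
s1 big 61 [ 0.4265 -0.0737  0.0733] [ 0.4068 -0.0894  0.07  ] [ 0.4407 -0.0582  0.0767]
s1 small 19 [ 0.4252 -0.1388  0.0697] [ 0.4136 -0.1471  0.0653] [ 0.4315 -0.1267  0.0732]
s1 tip 56 [ 0.5984 -0.2984  0.1567] [ 0.5847 -0.3125  0.1531] [ 0.6103 -0.286   0.16  ]
t1 big 57 [ 0.4188 -0.0753  0.0728] [ 0.4051 -0.091   0.0702] [ 0.4339 -0.0591  0.0803]
t1 small 19 [ 0.4179 -0.1385  0.0702] [ 0.4113 -0.1516  0.0667] [ 0.4292 -0.1302  0.0755]
t1 tip 42 [ 0.5899 -0.3001  0.1563] [ 0.5765 -0.3129  0.153 ] [ 0.6051 -0.2853  0.1603]
tcp [ 0.2002 -0.5385  0.2047] shift/0.2 [ 1.857 -1.798  0.227] zax [-4.0e-04  1.5e-03 -1.0e+00] t 0.1 w 0.094 F [-0.18  0.31  0.42]
```

apply_moves(
  delta_pos=[
    [0.15,-0.15,0],
    [0.3,-0.3,0],
    [0.45,-0.45,0],
    [0.6,-0.6,0],
    [0.75,-0.75,0],
    [0.9,-0.9,0],
    [0.9,-0.9,0],
    [0.9,-0.9,0],
  ],
  turn=[
    [0,0,0],
    [0,0,0],
    [0,0,0],
    [0,0,0],
    [0,0,0],
    [0,0,0],
    [0,0,0],
    [0,0,0],
  ],
  claw=[1,1,1,1,1,1,1,1],
  force=20,
)

```text
clock: 0.77
ee_pos: [0.3068, -0.3053, 0.2055]
eef_rot: [-3.091, -0.562, -0.0]
force: [0.5, -0.0, -0.4]
grip_width: 0.0442
```

apply_moves(
  delta_pos=[
    [0.15,-0.15,0],
    [0.3,-0.3,0],
    [0.45,-0.45,0.1],
    [0.6,-0.6,0.15],
    [0.75,-0.75,0.2],
    [0.9,-0.85,0.2],
    [0.95,-0.9,0.2],
    [0.95,-0.9,0.2],
    [0.95,-0.9,0.2],
  ],
  turn=[
    [0,0,0],
    [0,0,0],
    [0,0,0],
    [0,0,0],
    [0,0,0],
    [0,0,0],
    [0,0,0],
    [0,0,0],
    [0,0,0],
  ],
  claw=[1,1,1,1,1,1,1,1,1],
)

```text
clock: 1.52
ee_pos: [0.4223, -0.0736, 0.1651]
eef_rot: [3.091, 0.558, -0.002]
force: [-0.5, 0.5, -0.6]
grip_width: 0.0003
```

```bash
python3 - <<'E'
from h import *
w=snap('wrist','w1');go([.4215,-.074,.075])
P=cloud(w);x,y,z=P[...,0],P[...,1],P[...,2]
m=(np.hypot(x-.4215,y+.074)<.03)&(z>.068)&(z<.09);q=P[m]
if len(q):print(len(q),q.mean(0).round(4),np.median(q[:,2]),q.min(0).round(4),q.max(0).round(4))
E
```

```text
tcp [ 0.4218 -0.0742  0.1652] shift/0.2 [-0.001 -0.002  0.451] zax [-8.0e-04 -1.3e-03 -1.0e+00] t 1.57 w 0.0007 F [-0.25 -0.73 -0.2 ]
1116 [ 0.4247 -0.0742  0.0716] 0.07170090220145874 [ 0.4078 -0.0914  0.068 ] [ 0.4404 -0.0581  0.0741]
```

View pics/w1.png

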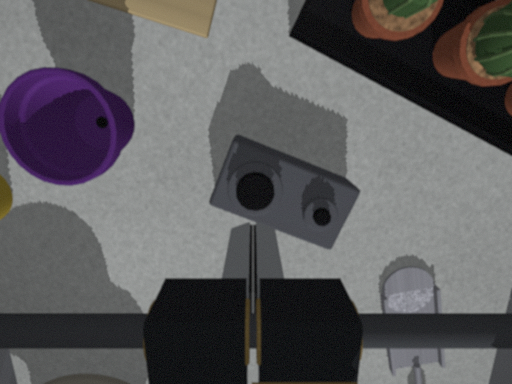

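The wrist view shows the large button at (255,190), right ahead of the shut fingertips, with its top at about 0.072 m. The small button at (321,216) is well clear. I'll press slowly and check the force.

apply_moves(
  delta_pos=[
    [0.01,0.0,0.15],
    [0.01,0.0,0.3],
    [0.01,0,0.4],
    [0.01,0,0.44],
    [0.01,0,0.46],
    [0.01,0,0.475],
    [0.01,0,0.485],
    [0.01,0,0.49],
    [0.01,0,0.495],
    [0.01,0,0.495],
  ],
  turn=[
    [0,0,0],
    [0,0,0],
    [0,0,0],
    [0,0,0],
    [0,0,0],
    [0,0,0],
    [0,0,0],
    [0,0,0],
    [0,0,0],
    [0,0,0],
  ],
  claw=[1,1,1,1,1,1,1,1,1,1],
)

```text
clock: 2.4
ee_pos: [0.4242, -0.0728, 0.0673]
eef_rot: [3.09, 0.556, 0.002]
force: [-2.6, -2.0, 3.9]
grip_width: 0.0007
```

apply_moves(
  delta_pos=[
    [0,0,0.005],
    [0,0,0.01],
    [0,0,0.015],
    [0,0,0.015],
    [0,0,0.015],
  ],
  turn=[
    [0,0,0],
    [0,0,0],
    [0,0,0],
    [0,0,0],
    [0,0,0],
  ],
  claw=[1,1,1,1,1],
)

```text
clock: 2.82
ee_pos: [0.4245, -0.0726, 0.0659]
eef_rot: [3.09, 0.557, 0.003]
force: [-6.5, -2.4, 21.8]
grip_width: 0.0005
```

At 21.8 N, well above the 5 N spring, the button is on its stop. Now I lift off and travel high towards the cactus.

apply_moves(
  delta_pos=[
    [0,0,-0.02],
    [0,0,-0.1],
    [0,0,-0.25],
    [0,0,-0.4],
    [0,0,-0.6],
    [0,0,-0.8],
    [0,0,-0.95],
    [0,0,-0.95],
    [0,0,-0.95],
  ],
  turn=[
    [0,0,0],
    [0,0,0],
    [0,0,0],
    [0,0,0],
    [0,0,0],
    [0,0,0],
    [0,0,0],
    [0,0,0],
    [0,0,0],
  ],
  claw=[1,1,1,1,1,1,1,1,1],
)

```text
clock: 3.57
ee_pos: [0.4253, -0.0717, 0.2551]
eef_rot: [3.09, 0.556, 0.008]
force: [-0.5, 0.8, -0.6]
grip_width: 0.0004
```

```bash
python3 - <<'E'
from h import *
go([.594,-.299,.255]);t=snap('top','t2');w=snap('wrist','w2')
for n,im,(x0,y0) in (('t',t,(.594,-.299)),('w',w,(.594,-.299))):
    P=cloud(im);x,y,z=P[...,0],P[...,1],P[...,2]
    m=(np.hypot(x-x0,y-y0)<.03)&(z>.15)&(z<.17);q=P[m]
    if len(q):print('tip',len(q),q.mean(0).round(4),q.min(0).round(4),q.max(0).round(4))
    m=(np.hypot(x-.424,y+.0745)<.014)&(z>.06)&(z<.09);print('button',m.sum(),np.median(P[m][:,2]) if m.any() else 0)
E
```

```text
tcp [ 0.4253 -0.0717  0.2551] shift/0.2 [0.394 1.359 0.006] zax [ 5.6e-03 -5.0e-04 -1.0e+00] t 3.57 w 0.0004 F [-0.48  0.81 -0.56]
tip 54 [ 0.5899 -0.2996  0.1551] [ 0.5766 -0.3133  0.15  ] [ 0.606  -0.2865  0.1634]
button 14 0.07201974228514568
button 478 0.07188540983241912
```

The button has sprung back to 0.072 m. Next I move over the cactus, staying at about 0.255 m.

apply_moves(
  delta_pos=[
    [0.04,0.12,0],
    [0.08,0.28,0],
    [0.13,0.44,0],
    [0.18,0.6,0],
    [0.2,0.7,0],
    [0.2,0.7,0],
    [0.2,0.7,0],
  ],
  turn=[
    [0,0,0],
    [0,0,0],
    [0,0,0],
    [0,0,0],
    [0,0,0],
    [0,0,0],
    [0,0,0],
  ],
  claw=[1,1,1,1,1,1,1],
)

```text
clock: 4.25
ee_pos: [0.5092, -0.1891, 0.2507]
eef_rot: [-3.089, -0.553, 0.006]
force: [-0.1, 0.2, 0.1]
grip_width: 0.0004
```

```bash
python3 - <<'E'
from h import *
go([.594,-.299,.25]);w=snap('wrist','w3')
P=cloud(w);x,y,z=P[...,0],P[...,1],P[...,2]
m=(np.hypot(x-.594,y+.299)<.03)&(z>.15)&(z<.18);q=P[m]
if len(q):print('tip',len(q),q.mean(0).round(4),q.min(0).round(4),q.max(0).round(4))
E
```

```text
tcp [ 0.5092 -0.1891  0.2507] shift/0.2 [ 0.207  0.662 -0.   ] zax [-0.0045  0.0031 -1.    ] t 4.25 w 0.0004 F [-0.1   0.16  0.06]
tip 993 [ 0.5943 -0.2981  0.1547] [ 0.5792 -0.3166  0.15  ] [ 0.6104 -0.2837  0.1589]
```

View pics/w3.png

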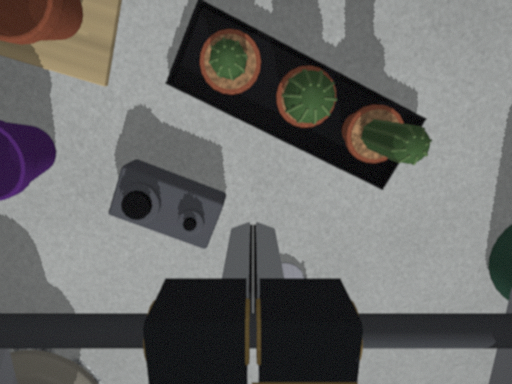

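The tall column is on the right at (400,142), with its tip at about (0.5945, -0.2995, 0.159). I go over it and down to 36 mm above the tip.

apply_moves(
  delta_pos=[
    [0.05,0.15,0],
    [0.1,0.3,0],
    [0.15,0.45,0],
    [0.2,0.6,0],
    [0.205,0.665,0],
    [0.205,0.665,0.05],
    [0.205,0.665,0.15],
    [0.205,0.665,0.24],
    [0.205,0.665,0.275],
    [0.205,0.665,0.275],
  ],
  turn=[
    [0,0,0],
    [0,0,0],
    [0,0,0],
    [0,0,0],
    [0,0,0],
    [0,0,0],
    [0,0,0],
    [0,0,0],
    [0,0,0],
    [0,0,0],
  ],
  claw=[1,1,1,1,1,1,1,1,1,1],
)

```text
clock: 5.13
ee_pos: [0.5923, -0.2968, 0.196]
eef_rot: [-3.087, -0.557, 0.007]
force: [-0.8, -0.2, -0.6]
grip_width: 0.0008
```

```bash
python3 - <<'E'
from h import *
go([.5945,-.2995,.195]);s=snap('scene','s4');w=snap('wrist','w4')
for im in(s,w):
    P=cloud(im);x,y,z=P[...,0],P[...,1],P[...,2]
    m=(np.hypot(x-.594,y+.299)<.03)&(z>.15)&(z<.17);q=P[m]
    if len(q):print('tip',len(q),q.mean(0).round(4),q.min(0).round(4),q.max(0).round(4))
cv2.imwrite('pics/c4.png',np.hstack([cv2.resize(s['pixels'][120:270,70:270],(400,300)),cv2.resize(w['pixels'],(400,300))]))
E
```

```text
tcp [ 0.5923 -0.2968  0.196 ] shift/0.2 [0.006 0.016 0.005] zax [-0.0049  0.0037 -1.    ] t 5.13 w 0.0008 F [-0.8  -0.18 -0.6 ]
tip 77 [ 0.5994 -0.2968  0.1553] [ 0.5855 -0.3141  0.1501] [ 0.6116 -0.283   0.1606]
tip 1088 [ 0.5979 -0.2993  0.1549] [ 0.5831 -0.3169  0.15  ] [ 0.6114 -0.2838  0.1589]
```

View pics/c4.png

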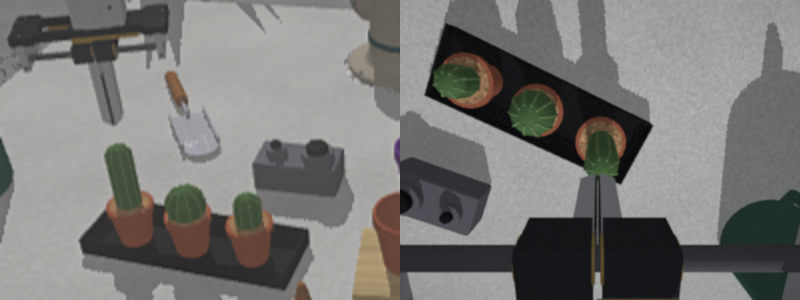

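The fingertips hover just above the tall cactus's tip without touching. I apply a small correction and hold for 3 s.

apply_moves(
  delta_pos=[
    [0.01,0.02,0],
    [0.01,0.02,0],
    [0.01,0.02,0],
    [0.01,0.02,0],
    [0.01,0.02,0],
    [0.01,0.02,0],
    [0.01,0.02,0],
    [0.01,0.02,0],
    [0.01,0.02,0],
    [0.01,0.02,0],
    [0.01,0.02,0],
    [0.01,0.02,0],
  ],
  turn=[
    [0,0,0],
    [0,0,0],
    [0,0,0],
    [0,0,0],
    [0,0,0],
    [0,0,0],
    [0,0,0],
    [0,0,0],
    [0,0,0],
    [0,0,0],
    [0,0,0],
    [0,0,0],
  ],
  claw=[1,1,1,1,1,1,1,1,1,1,1,1],
)

```text
clock: 6.23
ee_pos: [0.5979, -0.3027, 0.1985]
eef_rot: [3.092, 0.556, -0.0]
force: [0.5, 1.1, -0.8]
grip_width: 0.0008
```

apply_moves(
  delta_pos=[
    [0,0,0],
    [0,0,0],
    [0,0,0],
    [0,0,0],
    [0,0,0],
    [0,0,0],
    [0,0,0],
    [0,0,0],
    [0,0,0],
    [0,0,0],
    [0,0,0],
    [0,0,0],
  ],
  turn=[
    [0,0,0],
    [0,0,0],
    [0,0,0],
    [0,0,0],
    [0,0,0],
    [0,0,0],
    [0,0,0],
    [0,0,0],
    [0,0,0],
    [0,0,0],
    [0,0,0],
    [0,0,0],
  ],
  claw=[1,1,1,1,1,1,1,1,1,1,1,1],
)

```text
clock: 7.23
ee_pos: [0.5979, -0.3027, 0.1985]
eef_rot: [3.092, 0.556, 0.0]
force: [0.1, 0.1, 0.6]
grip_width: 0.0006
```

apply_moves(
  delta_pos=[
    [0,0,0],
    [0,0,0],
    [0,0,0],
    [0,0,0],
    [0,0,0],
    [0,0,0],
    [0,0,0],
    [0,0,0],
    [0,0,0],
    [0,0,0],
    [0,0,0],
    [0,0,0],
  ],
  turn=[
    [0,0,0],
    [0,0,0],
    [0,0,0],
    [0,0,0],
    [0,0,0],
    [0,0,0],
    [0,0,0],
    [0,0,0],
    [0,0,0],
    [0,0,0],
    [0,0,0],
    [0,0,0],
  ],
  claw=[1,1,1,1,1,1,1,1,1,1,1,1],
)

```text
clock: 8.23
ee_pos: [0.5979, -0.3027, 0.1985]
eef_rot: [3.092, 0.556, -0.0]
force: [0.8, -0.6, -0.6]
grip_width: 0.0005
```

```bash
python3 - <<'E'
from h import *
go([.5855,.22,.235])
E
```

```text
tcp [ 0.5979 -0.3027  0.1985] shift/0.2 [ 0.852 -2.472 -0.183] zax [ 0.e+00 -1.e-04 -1.e+00] t 8.23 w 0.0005 F [ 0.78 -0.61 -0.6 ]
```

It settled about 4 mm off centre. There's plenty of time, so I trim it and hold again.

apply_moves(
  delta_pos=[
    [-0.005,-0.02,0.025],
    [-0.005,-0.02,0.025],
    [-0.005,-0.02,0.025],
    [-0.005,-0.02,0.025],
    [-0.005,-0.02,0.025],
    [-0.005,-0.02,0.025],
    [-0.005,-0.02,0.025],
    [-0.005,-0.02,0.025],
    [-0.005,-0.02,0.025],
    [-0.005,-0.02,0.025],
    [-0.005,-0.02,0.025],
    [-0.005,-0.02,0.025],
  ],
  turn=[
    [0,0,0],
    [0,0,0],
    [0,0,0],
    [0,0,0],
    [0,0,0],
    [0,0,0],
    [0,0,0],
    [0,0,0],
    [0,0,0],
    [0,0,0],
    [0,0,0],
    [0,0,0],
  ],
  claw=[1,1,1,1,1,1,1,1,1,1,1,1],
)

```text
clock: 9.23
ee_pos: [0.5956, -0.2993, 0.1935]
eef_rot: [3.092, 0.556, 0.0]
force: [-0.5, -0.0, -0.0]
grip_width: 0.0007
```

apply_moves(
  delta_pos=[
    [0,0,0],
    [0,0,0],
    [0,0,0],
    [0,0,0],
    [0,0,0],
    [0,0,0],
    [0,0,0],
    [0,0,0],
    [0,0,0],
    [0,0,0],
    [0,0,0],
    [0,0,0],
  ],
  turn=[
    [0,0,0],
    [0,0,0],
    [0,0,0],
    [0,0,0],
    [0,0,0],
    [0,0,0],
    [0,0,0],
    [0,0,0],
    [0,0,0],
    [0,0,0],
    [0,0,0],
    [0,0,0],
  ],
  claw=[1,1,1,1,1,1,1,1,1,1,1,1],
)

```text
clock: 10.23
ee_pos: [0.5955, -0.2993, 0.1935]
eef_rot: [3.092, 0.556, -0.0]
force: [0.1, -0.6, 0.7]
grip_width: 0.0004
```

apply_moves(
  delta_pos=[
    [0,0,0],
    [0,0,0],
    [0,0,0],
    [0,0,0],
    [0,0,0],
    [0,0,0],
    [0,0,0],
    [0,0,0],
    [0,0,0],
    [0,0,0],
    [0,0,0],
    [0,0,0],
  ],
  turn=[
    [0,0,0],
    [0,0,0],
    [0,0,0],
    [0,0,0],
    [0,0,0],
    [0,0,0],
    [0,0,0],
    [0,0,0],
    [0,0,0],
    [0,0,0],
    [0,0,0],
    [0,0,0],
  ],
  claw=[1,1,1,1,1,1,1,1,1,1,1,1],
)

```text
clock: 11.23
ee_pos: [0.5956, -0.2993, 0.1935]
eef_rot: [3.092, 0.556, 0.0]
force: [0.5, -0.1, 0.6]
grip_width: 0.0003
```

```bash
python3 - <<'E'
from h import *
go([.5855,.22,.235])
E
```

```text
tcp [ 0.5956 -0.2993  0.1935] shift/0.2 [ 0.857 -2.452 -0.208] zax [ 0.e+00 -1.e-04 -1.e+00] t 11.23 w 0.0003 F [ 0.5  -0.08  0.62]
```

apply_moves(
  delta_pos=[
    [0,0,-0.1],
    [0,0,-0.25],
    [0.03,-0.08,-0.3],
    [0.08,-0.24,-0.3],
    [0.14,-0.4,-0.3],
    [0.2,-0.56,-0.3],
    [0.25,-0.72,-0.3],
    [0.28,-0.8,-0.3],
    [0.28,-0.8,-0.3],
  ],
  turn=[
    [0,0,0],
    [0,0,0],
    [0,0,0],
    [0,0,0],
    [0,0,0],
    [0,0,0],
    [0,0,0],
    [0,0,0],
    [0,0,0],
  ],
  claw=[1,1,1,1,1,1,1,1,1],
)

```text
clock: 11.98
ee_pos: [0.5916, -0.1245, 0.2538]
eef_rot: [-3.088, -0.563, -0.001]
force: [-1.3, 0.5, 0.4]
grip_width: 0.0005
```

apply_moves(
  delta_pos=[
    [0.05,-0.16,0],
    [0.11,-0.32,0],
    [0.17,-0.48,0],
    [0.22,-0.64,0],
    [0.28,-0.8,0],
    [0.28,-0.8,0],
    [0.28,-0.8,0],
  ],
  turn=[
    [0,0,0],
    [0,0,0],
    [0,0,0],
    [0,0,0],
    [0,0,0],
    [0,0,0],
    [0,0,0],
  ],
  claw=[1,1,1,1,1,1,1],
)

```text
clock: 12.57
ee_pos: [0.5888, 0.0409, 0.2533]
eef_rot: [3.091, 0.56, 0.0]
force: [0.2, -0.1, 0.8]
grip_width: 0.0003
```

```bash
python3 - <<'E'
from h import *
w=snap('wrist','w5')
P=cloud(w);x,y,z=P[...,0],P[...,1],P[...,2]
m=(np.hypot(x-.5855,y-.22)<.075)&(z>.072)&(z<.085);q=P[m]
print(len(q),q.min(0).round(4),q.max(0).round(4),np.percentile(q[:,2],95))
print(cv2.minEnclosingCircle(q[:,:2].astype(np.float32)))
go([.5855,.22,.25])
E
```

```text
1904 [0.5274 0.1601 0.072 ] [0.6466 0.2802 0.0785] 0.07710369873128552
((0.5868313312530518, 0.22001482546329498), 0.060323771089315414)
tcp [0.589  0.0396 0.2533] shift/0.2 [ 0.299 -0.851  0.015] zax [ 1.0e-04 -1.2e-03 -1.0e+00] t 12.62 w 0.0007 F [ 0.35  0.82 -0.7 ]
```

View pics/w5.png

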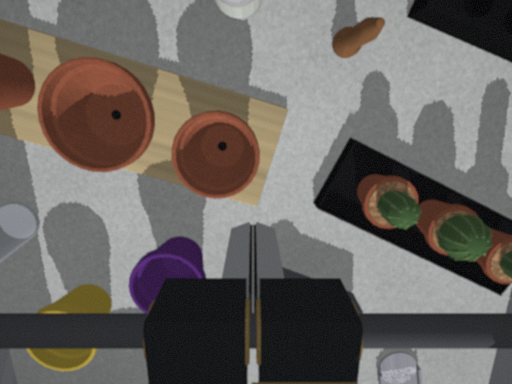

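The wide pot is at (97,114), with its rim circle centred on (0.587, 0.220), radius 60 mm and height 0.077 m, all as expected. I go over it, then down to about 35 mm above the rim.

apply_moves(
  delta_pos=[
    [0.05,-0.16,0],
    [0.11,-0.32,0],
    [0.17,-0.48,0],
    [0.22,-0.64,0],
    [0.28,-0.8,0],
    [0.3,-0.85,0.05],
    [0.3,-0.85,0.2],
    [0.3,-0.85,0.35],
    [0.3,-0.85,0.5],
    [0.3,-0.85,0.6],
    [0.3,-0.85,0.6],
    [0.3,-0.85,0.6],
  ],
  turn=[
    [0,0,0],
    [0,0,0],
    [0,0,0],
    [0,0,0],
    [0,0,0],
    [0,0,0],
    [0,0,0],
    [0,0,0],
    [0,0,0],
    [0,0,0],
    [0,0,0],
    [0,0,0],
  ],
  claw=[1,1,1,1,1,1,1,1,1,1,1,1],
)

```text
clock: 13.62
ee_pos: [0.5859, 0.2179, 0.1322]
eef_rot: [3.091, 0.553, -0.005]
force: [-0.3, 0.5, 0.8]
grip_width: 0.0005
```

```bash
python3 - <<'E'
from h import *
go([.5865,.22,.112])
E
```

```text
tcp [0.5859 0.2179 0.1322] shift/0.2 [ 0.007 -0.009  0.101] zax [-0.0027 -0.0016 -1.    ] t 13.62 w 0.0005 F [-0.28  0.55  0.77]
```

apply_moves(
  delta_pos=[
    [0,0,0.05],
    [0,0,0.1],
    [0,0,0.1],
    [0,0,0.1],
    [0,0,0.1],
    [0,0,0.1],
    [0,0,0.1],
    [0,0,0.1],
  ],
  turn=[
    [0,0,0],
    [0,0,0],
    [0,0,0],
    [0,0,0],
    [0,0,0],
    [0,0,0],
    [0,0,0],
    [0,0,0],
  ],
  claw=[1,1,1,1,1,1,1,1],
)

```text
clock: 14.28
ee_pos: [0.5863, 0.22, 0.1139]
eef_rot: [3.092, 0.556, 0.001]
force: [0.2, 0.3, 0.7]
grip_width: -0.0001
```

```bash
python3 - <<'E'
from h import *
go([.5865,.22,.112]); s=snap('scene','s6'); t=snap('top','t6')
cv2.imwrite('pics/c6.png',np.hstack([cv2.resize(s['pixels'],(400,300)),cv2.resize(s['pixels'][120:270,230:430],(400,300))]))
E
```

```text
tcp [0.5863 0.22   0.1139] shift/0.2 [0.001 0.    0.009] zax [ 8.e-04  1.e-04 -1.e+00] t 14.28 w -0.0001 F [0.15 0.25 0.7 ]
```

View pics/c6.png

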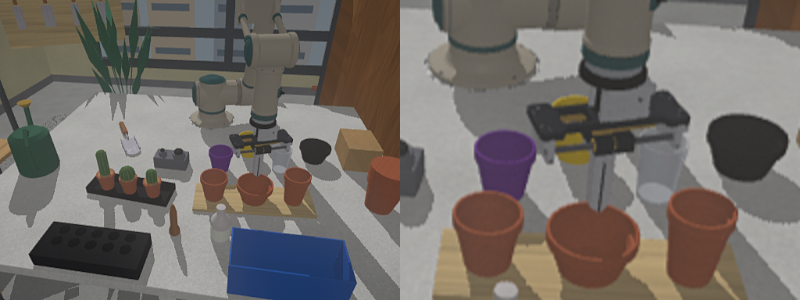

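The fingertips, at (598,210) in the right crop, hover over the middle of the wide pot with everything else undisturbed. I hold here for 3 s and hand in.

apply_moves(
  delta_pos=[
    [0,0,0],
    [0,0,0],
    [0,0,0],
    [0,0,0],
    [0,0,0],
    [0,0,0],
    [0,0,0],
    [0,0,0],
    [0,0,0],
    [0,0,0],
    [0,0,0],
    [0,0,0],
  ],
  turn=[
    [0,0,0],
    [0,0,0],
    [0,0,0],
    [0,0,0],
    [0,0,0],
    [0,0,0],
    [0,0,0],
    [0,0,0],
    [0,0,0],
    [0,0,0],
    [0,0,0],
    [0,0,0],
  ],
  claw=[1,1,1,1,1,1,1,1,1,1,1,1],
)

```text
clock: 15.38
ee_pos: [0.5861, 0.2199, 0.1134]
eef_rot: [3.092, 0.556, -0.0]
force: [0.3, -0.0, -0.4]
grip_width: 0.0004
```

apply_moves(
  delta_pos=[
    [0,0,0],
    [0,0,0],
    [0,0,0],
    [0,0,0],
    [0,0,0],
    [0,0,0],
    [0,0,0],
    [0,0,0],
    [0,0,0],
    [0,0,0],
    [0,0,0],
    [0,0,0],
  ],
  turn=[
    [0,0,0],
    [0,0,0],
    [0,0,0],
    [0,0,0],
    [0,0,0],
    [0,0,0],
    [0,0,0],
    [0,0,0],
    [0,0,0],
    [0,0,0],
    [0,0,0],
    [0,0,0],
  ],
  claw=[1,1,1,1,1,1,1,1,1,1,1,1],
)

```text
clock: 16.38
ee_pos: [0.5861, 0.2199, 0.1134]
eef_rot: [3.092, 0.556, -0.0]
force: [-0.3, 0.0, 0.9]
grip_width: 0.0006
```

apply_moves(
  delta_pos=[
    [0,0,0],
    [0,0,0],
    [0,0,0],
    [0,0,0],
    [0,0,0],
    [0,0,0],
    [0,0,0],
    [0,0,0],
    [0,0,0],
    [0,0,0],
    [0,0,0],
    [0,0,0],
  ],
  turn=[
    [0,0,0],
    [0,0,0],
    [0,0,0],
    [0,0,0],
    [0,0,0],
    [0,0,0],
    [0,0,0],
    [0,0,0],
    [0,0,0],
    [0,0,0],
    [0,0,0],
    [0,0,0],
  ],
  claw=[1,1,1,1,1,1,1,1,1,1,1,1],
)

```text
clock: 17.38
ee_pos: [0.5861, 0.2199, 0.1134]
eef_rot: [3.092, 0.556, -0.0]
force: [0.2, 0.0, 0.1]
grip_width: 0.0007
```

```bash
python3 - <<'E'
from h import *
go([.5865,.22,.112]); print(bot.hand_in())
E
```

```text
tcp [0.5861 0.2199 0.1134] shift/0.2 [0.002 0.    0.007] zax [-1.e-04 -1.e-04 -1.e+00] t 17.38 w 0.0007 F [0.2  0.01 0.1 ]
the job is handed in; nothing more can be done
None
```

I did all three steps in order and handed the job in at 17.4 s, with the gripper still pointing at the widest pot.

- **Button:** I pressed the large button to its stop (22 N, against a 5 N spring). After I let go, its top was back at 0.072 m.
- **Tallest cactus:** I pointed from about 35 mm above the tip. The first hold, of about 2 s or more, settled about 4 mm off centre, so I trimmed it and held again for more than 2 s, within about 2 mm of the measured tip.
- **Widest pot:** I pointed from about 36 mm above the middle of the mouth and held for 3 s. The fingertips were within 1 mm of the measured centre.

**Last checks:** the wrist force showed only noise (under 1 N), and the last picture showed all plants, pots and other things still in place. I did not measure the small button's height after the press, but the fingers never went near it. No check failed.

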